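# Lock the index fixture with its sliding bar

## Task

Lock the index fixture on the bench: push the upright pin of the slotted disc round until the slot lines up with the lock bar, then push the bar by its upright tab through the slot until it is fully home against the stop on the far side. Only push with the fingertips; do not lift the bar out of its guide, pick anything up, or shift the things standing round the fixture. Finish with the hand clear.

Things in the scene. Friction and masses are not known exactly. Their poses are not given: they have to be found in the camera images.
- index_fixture: Aluminium base plate fixed to the bench, 232 x 100 x 9 mm. Origin: on the bench (z = 0) under the disc's axis; x (level) = the way the bar goes home, z up. Plate x -154 to 78 mm. Open guide for the bar: cheeks 12 mm thick, 19 mm apart, tops 26 mm high, along y = 0, x -150 to -47 mm; beyond the disc a like keeper, x 47 mm to the end stop (face at x = 60 mm). Floor under the bar at z = 14 mm.
- index_disc (a joint): Turn of the slotted steel disc, rad, + anticlockwise from above; 0 = slot along the fixture's x. Starts 0.65 to 1.35; limits -1.6 and 1.6, no stop at 0; friction 0.06 N m holds it. Disc: 80 mm diameter, top at z = 30 mm, slot 20 mm wide right across its centre, mouths flared to 29 mm. The bar passes only with the slot in line (the flare forgives about 0.1 rad).
- disc_pin (a point): Centre of the top end of the disc's one upright pin: 12 mm diameter, from the disc top (z = 30 mm) to z = 65 mm, 28 mm from the disc's axis. At joint value q it stands at angle q - 90 degrees from the fixture's x axis (at q = 0: x = 0, y = -28 mm in the fixture frame). Pushing it clockwise, seen from above, brings the disc towards 0.
- lock_bar: Loose steel bar, 124 x 16 x 14 mm, about 0.25 kg, lying in the guide along the fixture's x. Origin: middle of its length, at its underside (z = 14 mm); x points to its half-round nose, 62 mm ahead. Starts with origin at fixture x = -130 to -110 mm, nose clear of the disc; fully home (nose at the stop) it is at x = -2 mm. A few newtons slide it.
- bar_tab (a point): Centre of the rear face (the one to push, facing away from the disc) of the upright tab at the bar's tail, 47 mm above the bench. Tab: 10 mm thick, 32 mm wide, 29 to 65 mm above the bench; this face lies 62 mm behind the bar's origin.
- flux_jar: Amber jar with black cap, 36 mm diameter, 48 mm high, loose bystander on the bench; origin at the centre of its underside.
- insulating_tape: Black roll of tape lying flat, 48 mm diameter, 18 mm high, loose bystander on the bench; origin at the centre of its underside.
- brass_fitting_1: Brass hose fitting lying along its own y, 14 x 44 x 16 mm, loose bystander on the bench; origin at the centre of its underside.
- filter_cartridge_1: Orange filter cartridge lying along its own y, 28 x 87 x 28 mm, loose bystander on the bench; origin at the centre of its underside.
Not all that is in view belongs to the job. Of the things shaped like the lock_bar, the steel one is meant.

How it is judged:
On the way:
1. the disc is turned until its slot is in line with the bar (within 0.25 rad), the bar not yet through (its origin still more than 70 mm before the disc axis) (value of joint index_disc between -0.25 and 0.25 rad and x of lock_bar in the frame of index_fixture below -0.07 m), for 0.1 s.
At the end, for the whole second after the job is handed in: The lock bar lies level and straight (0.06 rad) on its run through the slot, its nose within 6 mm of the end stop (origin at fixture x > -8 mm, |y| < 4 mm, underside 10 to 18 mm above the bench), the disc held in line within 0.09 rad, both at rest (x of lock_bar in the frame of index_fixture above -0.008 m and y of lock_bar in the frame of index_fixture between -0.004 and 0.004 m and z of lock_bar in the frame of index_fixture between 0.01 and 0.018 m and angle between the x axis of lock_bar and the x axis of index_fixture, either way round below 0.06 rad and value of joint index_disc between -0.09 and 0.09 rad and linear speed of lock_bar below 0.01 m/s and velocity of joint index_disc between -0.05 and 0.05 rad/s); the robot touches nothing.
It fails at once if the lock bar is lifted (more than 12 mm off its run) or tipped (more than 0.2 rad) (z of lock_bar in the frame of index_fixture above 0.026 m or angle between lock_bar's own z axis and vertical above 0.2 rad).
It fails at once if the flux jar beside the fixture is picked up or shifted more than 25 mm (distance of flux_jar from where it was at the start of the episode above 0.025 m).
It fails at once if the insulating tape beside the fixture is picked up or shifted more than 25 mm (distance of insulating_tape from where it was at the start of the episode above 0.025 m).
It fails at once if the brass fitting beside the fixture is picked up or shifted more than 25 mm (distance of brass_fitting_1 from where it was at the start of the episode above 0.025 m).
It fails at once if the filter cartridge beside the fixture is picked up or shifted more than 25 mm (distance of filter_cartridge_1 from where it was at the start of the episode above 0.025 m).
It also fails if it takes over 51 s, if anything falls off the work surface, if the arm or the gripper's body presses on something with over 40 N, if the wrist force passes 120 N, or if a joint passes its speed limit or range.

## Robot

A 6-joint arm with a two-finger parallel gripper is mounted at the origin on a cart in front of the work surface, level with it; the furniture and walls round the work are solid. World frame = base frame: x ahead of the robot, y to its left, z up, the work surface at z = 0. Lengths are in m, angles in rad, forces in N, time in s.
With the tool pointing down it reaches from about 0.375 to 0.975 m from the base axis. Payload 3.8 kg.
Tool frame: the origin (TCP) lies at the very end of the fingers, on their centre line; the grasp point (between the pads) lies 19 mm behind it; z points along the fingers, y is the line along which they close (so a half turn about z gives the same grasp; the last joint's range is limited). The gripper opens to 88 mm and grips with 3 to 60 N. Pads are 18 mm wide; open, the fingers measure 123 mm over their backs; the gripper's body (75 mm by 187 mm) begins 45 mm behind the grasp point.
Start: joints at [-1.148, 0.264, 1.604, -0, 1.274, -0.037], TCP at [0.3, -0.605, 0.239] pointing down, gripper open.
Joint ranges: [-2.63, 2.63], [-0.94, 2.18], [0.31, 2.57], [-1.31, 4.45], [0, 2.66], [-2.55, 2.55]. Speed limits (rad/s): [2.57, 2.57, 3.14, 3.14, 3.14, 3.14].

## Interface

Orientations are given as a unit quaternion [x, y, z, w].
In Python, from cell import env gives the robot as it stands. The module is installed in compiled form; this text tells all that it offers.
- The arm moves only by the tool apply_moves, never from a script. Its arguments are lists of equal length, an entry for each row: "offset": the shift along the tool's x, y, z in cm, a list of three; "rotation": the turn, a rotation vector about the tool's x, y, z in rad, a list of three. A call has 1 to 20 rows; each row is the pose to reach, as a shift and turn from the pose commanded when the call began, along the tool's axes at that moment; what a row does not reach only later rows make up. A row lasts 1/12 s, in which the tool goes at most 41.7 mm and 7.16 degrees, less where a joint would pass 70% of its speed; a pose out of reach is approached as far as the arm can. A call with a gripper value outside its range is refused whole. "grip" is the opening, from 0 (shut) to 1 (fully open), set as the call begins (left out, the last holds). The fingers move at their own pace and stop on an object; "force" is the grip in N (left out, the last holds). Time passes only in rows, so rows that repeat a pose let the fingers close. It gives the time, the measured TCP pose, the force, the opening and the grip force at its end, in the units of the state.
- env.state(): the state, without advancing time (a new reading comes with each control period).
- env.camera(name): name is "side" or "top"; returns the picture (420x560x3 uint8, red, green, blue); there is no depth.
- env.get_calibration(name): a dict with "fx", "fy", "cx", "cy" (pixels), "R" (3x3) and "t" (3): a world point X has camera coordinates R X + t. Camera axes: x right, y down, z forward; pixel columns grow to the right and rows downward; lengths in m; the calibration is good to about 2 mm. A picture is of the moment at which its call begins. get_calibration takes no time and is no camera call.
- env.hand_in(): hands the job in; it is judged then, once.
The state is a dict: "time_s": time; "joints": joint angles; "joint_vel": joint speeds; "joint_efforts": joint torques, N m; "tcp_pos": TCP position; "eef_rot": TCP orientation; "wrist_force": force on the tool from outside, world axes, zero at the start; "ft_torque": the same for the moment, N m; "opening": opening from 0.0 (shut) to 1.0 (fully open); "finger_force": force on a finger pad.
Only numpy, scipy, OpenCV 4.12 (cv2) and the standard library are available. Lean on these libraries where they do the work, as an engineer would, in place of code of your own. Each camera call takes 0.05 s, during which the arm holds its last target. There are 200 camera calls.

## Working session

There is one attempt and no reset: what is moved stays moved. The work goes in short steps, Python scripts to look and compute and a tool call to move; the robot and the scene stay as the last step left them, time stands still between calls to the robot, and variables do not carry over. Pictures are saved under pics/ and viewed, at most 10 in all, crops included, and the job is handed in when it is done.

Besides the shell and the picture viewer there is one more tool, called after "Request:" as name(argument=value, ...) on one line, values as JSON. apply_moves: Moves the arm, as the interface text tells. Its arguments: {"type":"object","properties":{"offset":{"type":"array"},"rotation":{"type":"array"},"grip":{"type":"number"},"force":{"type":"number"}},"required":["offset","rotation"]}

```bash
mkdir -p pics
python3 - <<'E'
from cell import env
import cv2
for n in("top","side"):
    cv2.imwrite(f"pics/{n}0.png",cv2.resize(env.camera(n)[...,::-1],(800,600),interpolation=cv2.INTER_CUBIC))
    c=env.get_calibration(n);print(n,c)
s=env.state();print(s)
E
```

```text
top {'fx': 457.79281422328785, 'fy': 457.79281422328785, 'cx': 282.42764892618925, 'cy': 215.54236806077367, 'R': array([[-0.01019481, -0.99994671,  0.00162838],
       [-0.99885051,  0.01010733, -0.04685607],
       [ 0.04683712, -0.00210419, -0.99890032]]), 't': array([0.33518016, 0.4721657 , 0.880434  ])}
side {'fx': 440.3651649305056, 'fy': 440.3651649305056, 'cx': 277.224636147807, 'cy': 209.77081721374236, 'R': array([[-0.04653817, -0.99856079, -0.02665617],
       [-0.46386517,  0.04523659, -0.88475011],
       [ 0.8846826 , -0.02880979, -0.4653028 ]]), 't': array([0.37834762, 0.24395539, 0.46669404])}
{'time_s': 0.1, 'joints': array([-1.14789663e+00,  2.64693435e-01,  1.60522165e+00,  1.15948478e-05,
        1.27367498e+00, -3.68750176e-02]), 'joint_vel': array([ 0.00073354, -0.00088257, -0.00406264,  0.0030529 ,  0.00084748,
        0.00034548]), 'joint_efforts': array([ 9.61337719e-04, -5.03619075e+01, -3.58070362e+01,  7.31070293e-02,
        2.33038055e-02, -6.54174187e-05]), 'tcp_pos': array([ 0.29928787, -0.60432207,  0.23751049]), 'eef_rot': array([ 9.73691971e-01,  2.27866075e-01, -1.86129151e-04, -9.81223854e-04]), 'wrist_force': array([ 0.4879534 ,  0.10566175, -0.30057153]), 'ft_torque': array([ 0.00555718, -0.0175082 ,  0.09024073]), 'finger_force': 0.0, 'opening': 1.00083785211773}
```

View pics/top0.png

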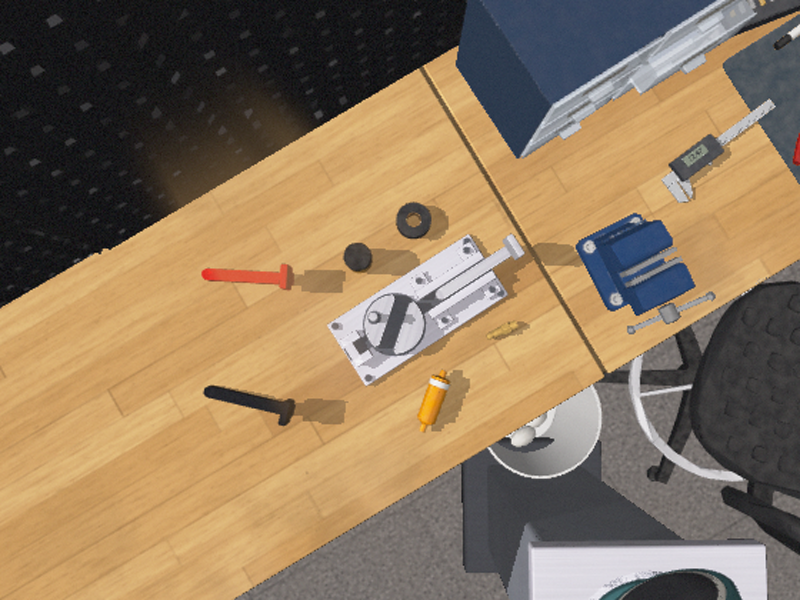

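View pics/side0.png

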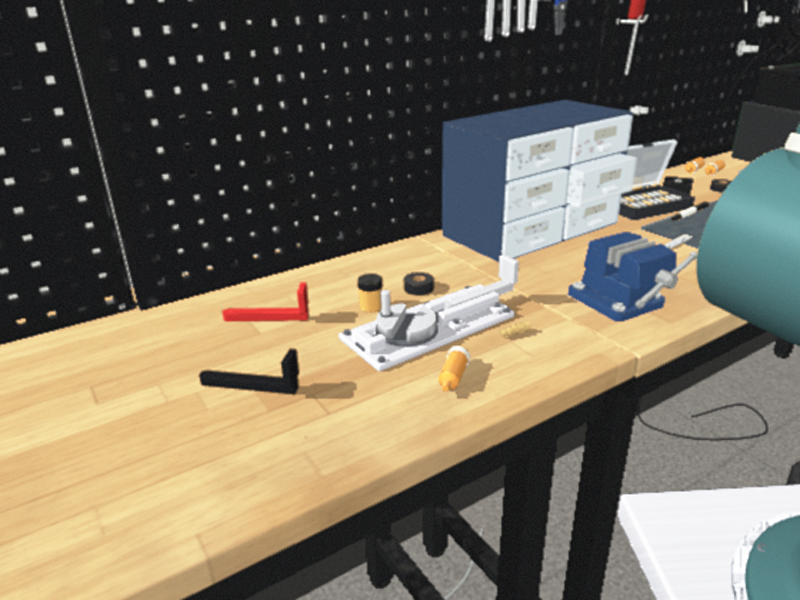

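The top view shows the disc at about (395,324), pin top at about (374,317), and tab at about (514,246). The jar is at (358,257), tape at (414,220), brass fitting at (505,330) and cartridge at (433,400). I'll enlarge the fixture.

```bash
cat > h.py <<'E'
import numpy as np
from cell import env
def px2w(n,u,v,z):
    c=env.get_calibration(n);d=np.array([(u-c["cx"])/c["fx"],(v-c["cy"])/c["fy"],1])
    R=c["R"];o=-R.T@c["t"];d=R.T@d
    return o+d*(z-o[2])/d[2]
def w2px(n,X):
    c=env.get_calibration(n);p=c["R"]@np.array(X)+c["t"];return c["fx"]*p[0]/p[2]+c["cx"],c["fy"]*p[1]/p[2]+c["cy"]
E
python3 - <<'E'
from h import *
import cv2
im=cv2.imread("pics/top0.png");im=env.camera("top")[...,::-1]
cv2.imwrite("pics/crop1.png",cv2.resize(im[155:275,222:382],(800,600),interpolation=cv2.INTER_CUBIC))
E
```

```text
(no output)
```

View pics/crop1.png

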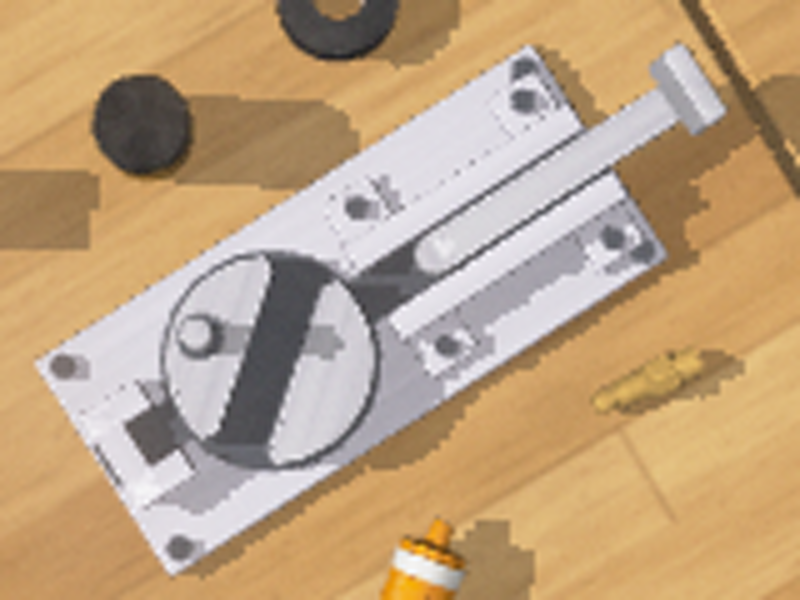

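The crop shows the plate corners at (38,365), (170,575), (665,255) and (530,45). The disc centre is at (270,360), pin top at (198,333), bar nose at about (416,252), and the rear edge of the tab top runs (683,43)-(725,105). The slot runs from about (295,262) to (243,455).

Run:
```python
from h import *
np.set_printoptions(precision=4,suppress=True)
P=lambda u,v,z:px2w("top",222+(u-2)/5,155+(v-2)/5,z)
# corners in fixture frame: far end (x=78) and near (-154)
pl=[P(*c,.009)[:2] for c in [(38,365),(170,575),(665,255),(530,45)]]
fx=[(78,-50),(78,50),(-154,50),(-154,-50)]
A=[];b=[]
for (x,y),w in zip(fx,pl):
    A+= [[x,-y,1,0],[y,x,0,1]]; b+=list(w)
s=np.linalg.lstsq(np.array(A)/[1000,1000,1,1],np.array(b),rcond=None)
c,sn,tx,ty=s[0]; th=np.arctan2(sn,c); print("scale",np.hypot(c,sn),"yaw",th,"org",tx,ty,"res",s[1])
R=np.array([[np.cos(th),-np.sin(th)],[np.sin(th),np.cos(th)]]);o=np.array([tx,ty])
f=lambda w:R.T@(w[:2]-o)*1000
for n,q in dict(disc=(270,360,.03),pin=(198,333,.065),nose=(414,254,.028),tabA=(683,43,.065),tabB=(725,105,.065),slotA=(295,262,.03),slotB=(243,455,.03),jar=(142,125,.048),brass=(650,380,.016),keeperend=(110,475,.026)).items():
    w=P(*q);print(n,w,f(w))
```

```text
scale 0.9868644403496283 yaw 2.1344937769589807 org 0.4536426774273946 0.3436193133882625 res [0.]
disc [0.4537 0.3436 0.03  ] [-0.0455 -0.0584]
pin [0.463  0.3694 0.065 ] [ 16.7402 -21.7094]
nose [0.4937 0.2882 0.028 ] [-68.2488  -4.2713]
tabA [0.5679 0.1902 0.065 ] [-190.7586  -14.628 ]
tabB [0.5449 0.1752 0.065 ] [-191.1264   12.8955]
slotA [0.491  0.3337 0.03  ] [-28.3145 -26.277 ]
slotB [0.4177 0.3542 0.03  ] [28.131  24.6863]
jar [0.5418 0.3905 0.048 ] [ -7.4928 -99.5261]
brass [0.4448 0.197  0.016 ] [-119.2359   85.816 ]
keeperend [0.4106 0.4051 0.026 ] [74.9686  3.5577]
```

```bash
cat >> h.py <<'E'
TH=2.1345;O=np.array([.4537,.3436]);RF=np.array([[np.cos(TH),-np.sin(TH)],[np.sin(TH),np.cos(TH)]])
F2W=lambda x,y:O+RF@(np.array([x,y])/1000)
def rel(targets,yaw,p0=None,yaw0=None):
    """targets: world xyz list; tool assumed to point down; prints tool-axis offsets in cm"""
    from scipy.spatial.transform import Rotation as Ro
    s=env.state();p0=s["tcp_pos"] if p0 is None else np.array(p0)
    R0=Ro.from_quat(s["eef_rot"])
    x=R0.as_matrix()[:,0];y0=np.arctan2(x[1],x[0]) if yaw0 is None else yaw0
    X=np.array([np.cos(y0),np.sin(y0),0]);Z=np.array([0,0,-1]);M=np.c_[X,np.cross(Z,X),Z]
    print("t",s["time_s"],"tcp",s["tcp_pos"].round(4),"yaw",round(y0,3),"fix",(RF.T@(s["tcp_pos"][:2]-O)*1000).round(1),"F",s["wrist_force"].round(1))
    for t in targets: print((M.T@(np.array(t)-p0)*100).round(2),"rotz",round(-(yaw-y0),3))
def FW(x,y,z): return [*F2W(x,y),z]
E
python3 - <<'E'
from h import *
rel([[.42,-.15,.2],FW(46,-8,.15),FW(46,-8,.042)],TH+np.radians(25),p0=[.3,-.605,.239])
E
```

```text
t 0.15 tcp [ 0.2993 -0.6044  0.2377] yaw 0.46 fix [-718.8  637. ] F [-0.1  0.2  0.7]
[ 30.94 -35.45   3.9 ] rotz -2.111
[ 56.19 -82.85   8.9 ] rotz -2.111
[ 56.19 -82.85  19.7 ] rotz -2.111
```

Request:
apply_moves(offset=[[30.9,-35.4,3.9],[30.9,-35.4,3.9],[30.9,-35.4,3.9],[30.9,-35.4,3.9],[30.9,-35.4,3.9],[30.9,-35.4,3.9],[30.9,-35.4,3.9],[30.9,-35.4,3.9],[30.9,-35.4,3.9],[30.9,-35.4,3.9],[30.9,-35.4,3.9],[30.9,-35.4,3.9],[30.9,-35.4,3.9],[30.9,-35.4,3.9],[30.9,-35.4,3.9],[30.9,-35.4,3.9],[30.9,-35.4,3.9],[30.9,-35.4,3.9],[30.9,-35.4,3.9],[30.9,-35.4,3.9]], rotation=[[0,0,-0.1],[0,0,-0.2],[0,0,-0.3],[0,0,-0.4],[0,0,-0.5],[0,0,-0.6],[0,0,-0.7],[0,0,-0.8],[0,0,-0.9],[0,0,-1.0],[0,0,-1.1],[0,0,-1.2],[0,0,-1.3],[0,0,-1.4],[0,0,-1.5],[0,0,-1.6],[0,0,-1.7],[0,0,-1.8],[0,0,-1.9],[0,0,-2.0]], grip=0, force=20)

```text
time_s: 1.82
tcp_pos: [0.4191, -0.1504, 0.1994]
eef_rot: [0.332, 0.943, 0.0, -0.0]
wrist_force: [0.1, 0.2, -0.3]
opening: 0.007
finger_force: 0.0
```

Run:
```python
from h import *
rel([FW(46,-8,.15),FW(46,-8,.042)],TH+np.radians(25))
print(env.state()["opening"],env.state()["joints"].round(2))
```

```text
t 1.8167 tcp [ 0.4191 -0.1504  0.1994] yaw 2.465 fix [-399.1  293.2] F [ 0.1  0.2 -0.3]
[32.33 42.93  4.94] rotz -0.106
[32.33 42.93 15.74] rotz -0.106
0.006814989875988642 [-0.4  -0.15  2.12 -0.    1.18 -1.29]
```

Request:
apply_moves(offset=[[32.3,42.9,4.9],[32.3,42.9,4.9],[32.3,42.9,4.9],[32.3,42.9,4.9],[32.3,42.9,4.9],[32.3,42.9,4.9],[32.3,42.9,4.9],[32.3,42.9,4.9],[32.3,42.9,4.9],[32.3,42.9,4.9],[32.3,42.9,4.9],[32.3,42.9,4.9],[32.3,42.9,4.9],[32.3,42.9,4.9],[32.3,42.9,4.9],[32.3,42.9,7.5],[32.3,42.9,10.0],[32.3,42.9,12.5],[32.3,42.9,15.5],[32.3,42.9,15.5]], rotation=[[0,0,-0.1],[0,0,-0.1],[0,0,-0.1],[0,0,-0.1],[0,0,-0.1],[0,0,-0.1],[0,0,-0.1],[0,0,-0.1],[0,0,-0.1],[0,0,-0.1],[0,0,-0.1],[0,0,-0.1],[0,0,-0.1],[0,0,-0.1],[0,0,-0.1],[0,0,-0.1],[0,0,-0.1],[0,0,-0.1],[0,0,-0.1],[0,0,-0.1]])

```text
time_s: 3.48
tcp_pos: [0.435, 0.381, 0.039]
eef_rot: [0.287, 0.958, -0.005, -0.003]
wrist_force: [-2.0, -0.1, -1.2]
opening: 0.002
finger_force: 0.0
```

Run:
```python
from h import *
import cv2
rel([FW(31,-15,.042),FW(14,-21.5,.042)],TH+np.radians(25))
cv2.imwrite("pics/side1.png",cv2.resize(env.camera("side")[170:290,220:380,::-1],(800,600),interpolation=cv2.INTER_CUBIC))
```

```text
t 3.4833 tcp [0.435 0.381 0.039] yaw 2.558 fix [41.7 -4.2] F [-2.  -0.1 -1.2]
[-1.42  0.55 -0.3 ] rotz -0.012
[-3.23  0.44 -0.3 ] rotz -0.012
```

View pics/side1.png

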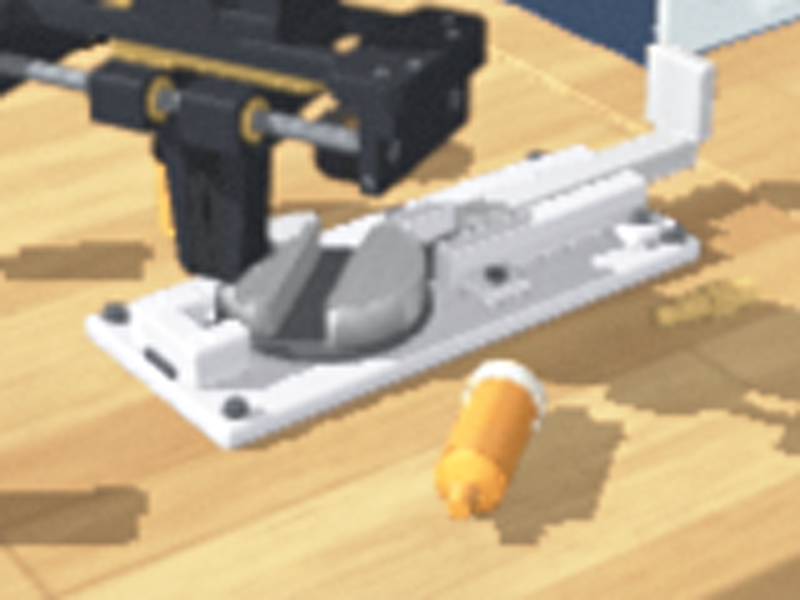

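The tip hangs just above the keeper, beside the disc on its +x side, at about (215,275). The pin is hidden behind the fingers.

Run:
```python
from h import *
rel([FW(31,-15,.042),FW(14,-21.5,.042)],TH+np.radians(25))
```

```text
t 3.5333 tcp [0.4362 0.3822 0.0415] yaw 2.558 fix [42.  -5.8] F [-0.4  0.7 -0.3]
[-1.38  0.38 -0.05] rotz -0.012
[-3.2   0.27 -0.05] rotz -0.012
```

Request:
apply_moves(offset=[[-0.4,0,0],[-0.8,0,0],[-1.2,0,0],[-1.5,0,0],[-1.8,0,0],[-2.1,0,0],[-2.4,0,0],[-2.7,0,0],[-3.0,0,0],[-3.1,0,0],[-3.1,0,0],[-3.1,0,0]], rotation=[[0,0,0],[0,0,0],[0,0,0],[0,0,0],[0,0,0],[0,0,0],[0,0,0],[0,0,0],[0,0,0],[0,0,0],[0,0,0],[0,0,0]])

```text
time_s: 4.53
tcp_pos: [0.4648, 0.3683, 0.0443]
eef_rot: [0.287, 0.958, -0.001, 0.0]
wrist_force: [-0.4, 0.1, -0.6]
opening: 0.002
finger_force: 0.0
```

Run:
```python
from h import *
rel([FW(14,-21.5,.042)],TH+np.radians(25))
```

```text
t 4.5333 tcp [0.4648 0.3683 0.0443] yaw 2.56 fix [ 15.  -22.6] F [-0.4  0.1 -0.6]
[-0.04 -0.14  0.23] rotz -0.011
```

Run:
```python
from h import *
rel([FW(40,-10,.044),FW(40,-10,.13),FW(-228,12,.13),FW(-228,12,.042)],TH+np.radians(25))
```

```text
t 4.5333 tcp [0.4648 0.3683 0.0443] yaw 2.56 fix [ 15.  -22.6] F [-0.4  0.1 -0.6]
[ 2.8  -0.12  0.03] rotz -0.011
[ 2.8  -0.12 -8.57] rotz -0.011
[-20.7  -13.18  -8.57] rotz -0.011
[-20.7  -13.18   0.23] rotz -0.011
```

Request:
apply_moves(offset=[[1.0,0,0],[2.8,0,0],[2.8,0,-4],[2.8,0,-8.6],[2.8,0,-8.6],[-20.7,-13.2,-8.6],[-20.7,-13.2,-8.6],[-20.7,-13.2,-8.6],[-20.7,-13.2,-8.6],[-20.7,-13.2,-8.6],[-20.7,-13.2,-8.6],[-20.7,-13.2,-8.6],[-20.7,-13.2,-8.6],[-20.7,-13.2,-8.6],[-20.7,-13.2,-8.6],[-20.7,-13.2,-8.6]], rotation=[[0,0,0],[0,0,0],[0,0,0],[0,0,0],[0,0,0],[0,0,0],[0,0,0],[0,0,0],[0,0,0],[0,0,0],[0,0,0],[0,0,0],[0,0,0],[0,0,0],[0,0,0],[0,0,0]])

```text
time_s: 5.87
tcp_pos: [0.5643, 0.1463, 0.1304]
eef_rot: [0.286, 0.958, -0.0, -0.0]
wrist_force: [-0.4, -0.1, -0.5]
opening: 0.008
finger_force: 0.0
```

Run:
```python
from h import *
import cv2
rel([FW(-228,12,.042)],TH+np.radians(25))
cv2.imwrite("pics/top2.png",cv2.resize(env.camera("top")[155:275,222:382,::-1],(800,600),interpolation=cv2.INTER_CUBIC))
```

```text
t 5.8667 tcp [0.5643 0.1463 0.1304] yaw 2.561 fix [-225.9   11.9] F [-0.4 -0.1 -0.5]
[-0.19 -0.1   8.84] rotz -0.01
```

View pics/top2.png

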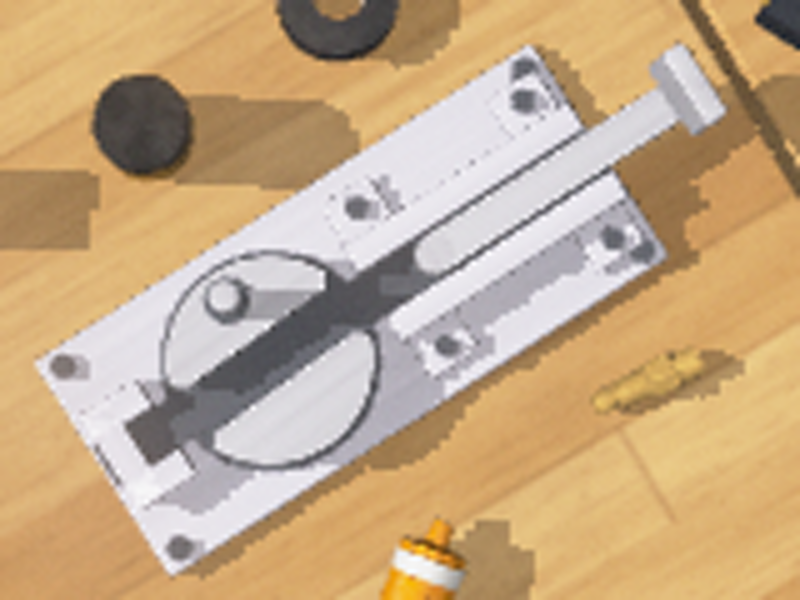

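The slot now looks in line with the bar. The pin top is at about (226,298). I'll check the angle numerically.

Run:
```python
from h import *
for p in [(226,298),(224,299),(228,297)]:
    w=px2w("top",222+(p[0]-2)/5,155+(p[1]-2)/5,.065); f=RF.T@(w[:2]-O)*1000; print(f, np.arctan2(f[0],-f[1]))
for p in [(530,45),(38,365),(255,333),(215,360)]:
    w=px2w("top",222+(p[0]-2)/5,155+(p[1]-2)/5,.03); print(RF.T@(w[:2]-O)*1000)
```

```text
[  1.25975724 -26.88245812] 0.04682742550851392
[  2.07221715 -26.97165552] 0.07667880322072643
[  0.44726171 -26.79325682] 0.016691519677047746
[-149.0747526   -47.32791985]
[ 75.15029868 -46.33393069]
[ -0.77729492 -11.75681237]
[ 17.57636491 -11.38122004]
```

Request:
apply_moves(offset=[[0,0,3],[0,0,6],[0,0,8.8],[0,0,8.8],[0.9,0.4,8.8],[1.5,0.7,8.8],[2.0,0.9,8.8],[2.5,1.1,8.8],[3.0,1.4,8.8],[3.5,1.6,8.8],[4.0,1.8,8.8],[4.5,2.0,8.8],[5.0,2.3,8.8],[5.5,2.5,8.8],[6.0,2.7,8.8],[6.5,3.0,8.8],[7.0,3.2,8.8],[7.0,3.2,8.8]], rotation=[[0,0,0],[0,0,0],[0,0,0],[0,0,0],[0,0,0],[0,0,0],[0,0,0],[0,0,0],[0,0,0],[0,0,0],[0,0,0],[0,0,0],[0,0,0],[0,0,0],[0,0,0],[0,0,0],[0,0,0],[0,0,0]])

```text
time_s: 7.42
tcp_pos: [0.5232, 0.2112, 0.0423]
eef_rot: [0.287, 0.958, -0.0, -0.001]
wrist_force: [-0.0, 1.1, -0.5]
opening: 0.003
finger_force: 0.1
```

Run:
```python
from h import *
import cv2
rel([FW(-90,12,.042),FW(-80,12,.042)],TH+np.radians(25))
cv2.imwrite("pics/side3.png",cv2.resize(env.camera("side")[150:270,230:390,::-1],(800,600),interpolation=cv2.INTER_CUBIC))
```

```text
t 7.4167 tcp [0.5232 0.2112 0.0423] yaw 2.56 fix [-149.1   12. ] F [-0.   1.1 -0.5]
[5.38 2.44 0.03] rotz -0.011
[6.29 2.85 0.03] rotz -0.011
```

View pics/side3.png

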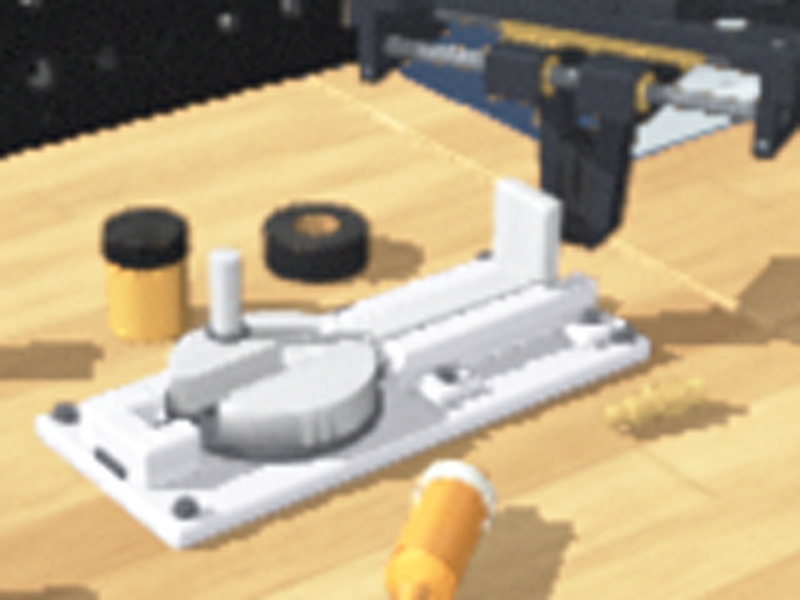

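The bar is going into the slot mouth at about (340,320), pushed at the tab (525,230), with the disc in line. The force is small, so I'll carry on.

Request:
apply_moves(offset=[[0.5,0.2,0],[1.0,0.45,0],[1.5,0.7,0],[2.0,0.9,0],[2.5,1.1,0],[3.0,1.35,0],[3.5,1.6,0],[4.0,1.8,0],[4.4,2.0,0],[4.8,2.2,0],[5.2,2.35,0],[5.5,2.5,0],[5.5,2.5,0]], rotation=[[0,0,0],[0,0,0],[0,0,0],[0,0,0],[0,0,0],[0,0,0],[0,0,0],[0,0,0],[0,0,0],[0,0,0],[0,0,0],[0,0,0],[0,0,0]])

```text
time_s: 8.55
tcp_pos: [0.4918, 0.262, 0.0428]
eef_rot: [0.287, 0.958, 0.0, -0.0]
wrist_force: [0.7, -0.2, -1.0]
opening: 0.003
finger_force: 0.0
```

Run:
```python
from h import *
rel([FW(-80,12,.042)],TH+np.radians(25))
```

```text
t 8.55 tcp [0.4918 0.262  0.0428] yaw 2.56 fix [-89.3  11.4] F [ 0.7 -0.2 -1. ]
[0.88 0.33 0.08] rotz -0.011
```

Now small steps until the stop is felt.

Request:
apply_moves(offset=[[0.2,0.1,0],[0.4,0.2,0],[0.6,0.3,0],[0.7,0.3,0],[0.8,0.35,0],[0.9,0.4,0],[0.9,0.4,0],[0.9,0.4,0]], rotation=[[0,0,0],[0,0,0],[0,0,0],[0,0,0],[0,0,0],[0,0,0],[0,0,0],[0,0,0]])

```text
time_s: 9.22
tcp_pos: [0.4868, 0.2698, 0.0428]
eef_rot: [0.287, 0.958, 0.0, 0.0]
wrist_force: [1.0, -0.4, 0.8]
opening: 0.004
finger_force: 0.6
```

Request:
apply_moves(offset=[[0.1,0.05,0],[0.2,0.1,0],[0.2,0.1,0],[0.2,0.1,0]], rotation=[[0,0,0],[0,0,0],[0,0,0],[0,0,0]])

```text
time_s: 9.55
tcp_pos: [0.4866, 0.2704, 0.0429]
eef_rot: [0.287, 0.958, -0.001, 0.001]
wrist_force: [4.4, -7.1, 1.2]
opening: 0.009
finger_force: 3.9
```

The push now meets 8 N against it and the tip barely moved, so the bar is at the stop. I'll back off, rise and check.

Request:
apply_moves(offset=[[-0.5,-0.25,0],[-1.5,-0.7,0],[-3,-1.4,0],[-5,-2.3,0],[-5,-2.3,0],[-5,-2.3,-4],[-5,-2.3,-8],[-5,-2.3,-12],[-14,-6.2,-12],[-14,-6.2,-12],[-14,-6.2,-12],[-14,-6.2,-12],[-14,-6.2,-12]], rotation=[[0,0,0],[0,0,0],[0,0,0],[0,0,0],[0,0,0],[0,0,0],[0,0,0],[0,0,0],[0,0,0],[0,0,0],[0,0,0],[0,0,0],[0,0,0]])

```text
time_s: 10.63
tcp_pos: [0.568, 0.1425, 0.162]
eef_rot: [0.288, 0.958, 0.0, -0.001]
wrist_force: [-0.3, 0.8, -0.6]
opening: 0.007
finger_force: 0.0
```

Run:
```python
from h import *
import cv2
cv2.imwrite("pics/top4.png",cv2.resize(env.camera("top")[155:275,222:382,::-1],(800,600),interpolation=cv2.INTER_CUBIC))
```

```text
(no output)
```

View pics/top4.png

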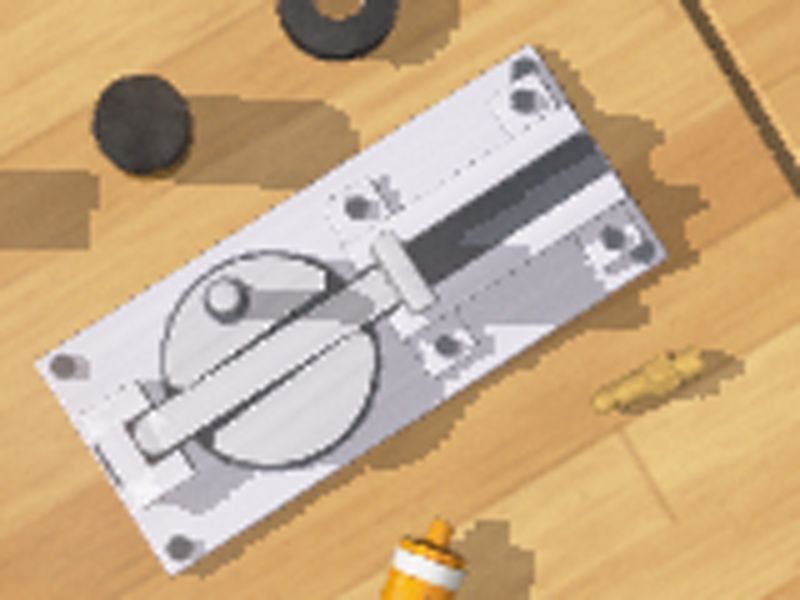

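The bar lies through the slot with its nose at the stop at about (133,437). The tab is at (405,272), the pin at (226,299) gives q of about 0.04, the bystanders have not moved, and the hand is clear. Handing in.

```bash
python3 -c "
from cell import env
print(env.hand_in())"
```

```text
the job is handed in; nothing more can be done
None
```

I turned the disc into line (about 0.04 rad off), pushed the bar through the slot to the end stop, left the bystanders where they were, backed the hand clear and handed the job in; the hand-in call returned no verdict.

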